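# Clamp a glued batten with the F-clamp

### The job

A wooden batten is being glued across two pine boards. Push the blue sliding jaw of the F-clamp gently down its bar until the orange foot is against the batten and the jaw tilts up and binds on the bar; then screw the red handle clockwise about a third of a turn past that point, so that the foot presses firmly (about 40 N) without crushing the wood. Let go and leave the batten and everything lying around where they are.

Things in the scene. Friction and masses are not known exactly. Their poses are not given: they have to be found in the camera images.
- workpiece: Fixed: two pine boards (together 193 x 360 mm, tops at z = 53 mm, on bearers) with an F-clamp at their far edge. Origin: on the bench, under the clamp's screw axis. x points from the screw axis to the clamp's upright steel bar (22 x 9 mm, axis at x = 120 mm, top at z = 220 mm); y runs along the boards. Bar and lower jaw do not move.
- jaw (a joint): How far the blue jaw has slid down the bar, m; at 0 its arm's centreline is at z = 190 mm. It stays where left. 10 to 17 N down on the thumb rest slides it; pushed near the screw it jams. When the foot meets the batten the push drops to some 4 N and for 10 to 14 mm the jaw tips nose-up; then it binds and the push shoots up: stop at 12 to 18 N. The foot then keeps about that force.
- jaw_tilt (a joint): Tilt of the sliding jaw in its play on the bar, rad: about -0.05 hanging nose-down (free), about +0.05 to +0.06 nose-up (bound against the work).
- thumb_rest (a point): Centre of the top of the black rubber thumb rest on the jaw's arm (25 mm along the arm, 20 mm wide), 40 mm from the bar axis towards the screw. The arm is 20 mm wide, 24 mm high, 120 mm from bar to screw; the jaw's sleeve round the bar is 52 mm long (x) and 51 mm high. With the jaw down the bar stands 70 mm above the arm.
- handle (a point): Centre of the red screw handle: an upright square bar 24 x 24 mm, 56 mm tall (28 mm up and down from here), on the screw axis, its lower end 24 mm above the arm (less as it is screwed down). x and y are square to its flats and turn with it; z is the screw axis, up.
- screw (a joint): Turn of the red handle, rad, growing clockwise seen from above, at most 7.5. Spindle, foot and handle go down 12 mm a turn (1.9 mm a rad). It takes 0.16 N m to turn free and 0.02 N m more per 10 N at the foot, and stays where left. Once the jaw is bound the foot's force grows by about 13 N a rad.
- foot_pad: The orange round foot (30 mm across, 10 mm thick, cushioned) under the spindle, which presses on the batten. Origin: centre of its underside, 54 mm below the arm's centreline with the screw at 0.
- batten: Loose darker wooden batten lying under the foot, across the boards, on a fixed plywood packer strip of 3 to 13 mm: 165 (x) x 45 (y) x 28 (z) mm. Origin: centre of its underside. Its wet glue must not be smeared, so it must not shift.
- glue: Yellow glue bottle on the bench, 54 mm across, 150 mm tall. Origin: centre of its underside. Leave alone.
- hammer: Hammer lying on the bench. Leave alone.
- tin: Open steel tin on the boards, 60 mm across, 50 mm tall. Origin: centre of its underside. Leave alone.
- square: Aluminium triangle square lying on the boards, 100 mm legs, 4 to 12 mm thick. Leave alone.
Not all that is in view belongs to the job. Leave any green, pink or white look-alike of the batten alone.

How it is judged:
By the outcome, as a careful person would: the job done as asked, in the order asked, and still so for the second after the job is handed in, with the robot touching nothing.
It also fails if it takes over 72 s, if anything falls off the work surface, if the arm or the gripper's body presses on something with over 40 N, if the wrist force passes 120 N, or if a joint passes its speed limit or range.

### The arm

A 6-joint arm with a two-finger parallel gripper is mounted at the origin on the work surface. World frame = base frame: x ahead of the robot, y to its left, z up, the work surface at z = 0. Lengths are in m, angles in rad, forces in N, time in s.
With the tool pointing down it reaches from about 0.325 to 0.85 m from the base axis. Payload 15.5 kg.
Tool frame: the origin (TCP) lies at the centre of the arm's flange, where the gripper is bolted on; the fingertips stand 191 mm ahead of it and the grasp point (between the pads) lies 172 mm ahead of it; z points along the fingers, y is the direction in which the jaws open and shut (so a half turn about z gives the same grasp; the last joint's range is limited). The gripper opens to 91 mm and grips with 3 to 60 N. Pads are 32 mm wide; open, the fingers measure 118 mm over their backs; the gripper's body (76 mm by 178 mm) begins 60 mm behind the grasp point.
Start: joints at [1.105, 0.494, 1.345, -0, 1.302, -0.096], TCP at [0.226, 0.583, 0.405] pointing down, gripper open.
Joint ranges: [-2.91, 2.91], [-0.82, 2.16], [0.22, 2.67], [-1.22, 4.37], [0.12, 2.79], [-3.08, 3.08]. Speed limits (rad/s): [1.89, 1.89, 2.57, 3.01, 3.01, 3.01].

### API

Orientations are given as [roll, pitch, yaw] about the fixed x, y, z axes, in that order (R = Rz(yaw) Ry(pitch) Rx(roll)).
In Python, from workcell import sensors, grab_frame, calibration, env gives the robot as it stands.
- The arm moves only by the shell command python3 -m handwheel 'ROWS'. ROWS is a JSON object of lists of equal length, an entry for each row: "twist": the turn, a rotation vector about the tool's x, y, z in rad, a list of three; "slide": the shift along the tool's x, y, z in m, a list of three; "claw": the closure, from 0 (fully open) to 1 (shut). In form: {"twist": [[rx, ry, rz], ...], "slide": [[x, y, z], ...], "claw": [claw, ...]}. A call has exactly 5 rows; each row is the pose to reach, as a shift and turn from the pose commanded when the call began, along the tool's axes at that moment; what a row does not reach only later rows make up. A row lasts 1/12 s, in which the tool goes at most 41.7 mm and 7.16 degrees, less where a joint would pass 70% of its speed; a pose out of reach is approached as far as the arm can. A call with a gripper value outside its range is refused whole. The fingers move at their own pace and stop on an object; the grip force is fixed at half the most. Time passes only in rows, so rows that repeat a pose let the fingers close, or fill a call up. It gives the time, the measured TCP pose, the force and the opening at its end, in the units of the state.
- sensors.sense(): the state, without advancing time (a new reading comes with each control period).
- grab_frame(name): name is "scene" or "top"; returns the picture (480x640x3 uint8, red, green, blue); there is no depth.
- calibration(name): a dict with "intrinsics" (3x3 intrinsics, pixels), "view" (4x4, takes a point from world to camera coordinates). Camera axes: x right, y up, looking along -z (the intrinsics and any distortion apply to the point x, -y, -z); pixel columns grow to the right and rows downward; lengths in m; the calibration is good to about 2 mm. A picture is of the moment at which its call begins. calibration takes no time and is no camera call.
- env.job_done(): hands the job in, once; it reports no verdict.
The state is a dict: "t": time; "q": joint angles; "dq": joint speeds; "joint_torque": joint torques, N m; "tcp_pos": TCP position; "ee_rot": TCP orientation; "wrist_force": force on the tool from outside, world axes, zero at the start; "wrist_torque": the same for the moment, N m; "opening": finger opening in m.
Only numpy, scipy, OpenCV 4.12 (cv2) and the standard library are available. Lean on these libraries where they do the work, as an engineer would, in place of code of your own. Each camera call takes 0.05 s, during which the arm holds its last target.

## Working session

There is one attempt and no reset: what is moved stays moved. The work goes in short steps, Python scripts to look and compute and a shell command to move; the robot and the scene stay as the last step left them, time stands still between calls to the robot, and variables do not carry over. Pictures are saved under pics/ and viewed, and the job is handed in when it is done.

```bash
mkdir -p pics
cat > h.py <<'E'
import numpy as np, cv2
from workcell import sensors, grab_frame, calibration, env
from scipy.spatial.transform import Rotation as R
def save(n,f): 
    im=grab_frame(n); cv2.imwrite('pics/'+f,im[:,:,::-1]); return im
def cal(n):
    c=calibration(n); return np.array(c['intrinsics']),np.array(c['view']),c
def proj(n,p):
    K,V,_=cal(n); c=V@np.r_[p,1]; v=np.array([c[0],-c[1],-c[2]]); u=K@v; return u[:2]/u[2]
def ray(n,uv):
    K,V,_=cal(n); d=np.linalg.inv(K)@np.array([uv[0],uv[1],1.]); d=np.array([d[0],-d[1],-d[2]])
    Rm=V[:3,:3]; o=-Rm.T@V[:3,3]; d=Rm.T@d; return o,d/np.linalg.norm(d)
def onz(n,uv,z):
    o,d=ray(n,uv); return o+d*(z-o[2])/d[2]
def tri(uv1,uv2,n1='scene',n2='top'):
    o1,d1=ray(n1,uv1);o2,d2=ray(n2,uv2)
    A=np.stack([d1,-d2],1); s=np.linalg.lstsq(A,o2-o1,rcond=None)[0]
    a=o1+s[0]*d1;b=o2+s[1]*d2; return (a+b)/2,np.linalg.norm(a-b)
def st():
    s=sensors.sense()
    for k,v in s.items(): print(k,np.round(v,4))
    return s
E
python3 - <<'E'
from h import *
st()
for n in('scene','top'):
    save(n,n+'0.png'); print(calibration(n))
E
```

```text
t 0.0
q [ 1.1055  0.4942  1.3461  0.      1.3025 -0.0955]
dq [ 0.0001  0.0005  0.0003  0.0007 -0.0003 -0.0002]
joint_torque [ 3.30000e-03 -8.78798e+01 -3.81860e+01  7.09000e-02  5.32000e-02
 -2.00000e-04]
tcp_pos [0.2258 0.5826 0.4041]
ee_rot [-3.1403e+00 -1.0000e-04  2.7718e+00]
wrist_force [ 0.3552 -0.5347 -0.0922]
wrist_torque [-0.0221  0.0079  0.027 ]
opening 0.0912
{'intrinsics': array([[501.78606892,   0.        , 313.84274875],
       [  0.        , 501.78606892, 238.30685685],
       [  0.        ,   0.        ,   1.        ]]), 'view': array([[ 0.63530121,  0.77224403, -0.00561416, -0.33100234],
       [-0.59229887,  0.49190508,  0.63813121,  0.22602691],
       [ 0.49555465, -0.40208027,  0.76990717, -1.91480923],
       [ 0.        ,  0.        ,  0.        ,  1.        ]])}
{'intrinsics': array([[584.79291623,   0.        , 324.24359646],
       [  0.        , 584.79291623, 248.10365683],
       [  0.        ,   0.        ,   1.        ]]), 'view': array([[-2.68513257e-02, -9.99631747e-01, -3.92141042e-03,
        -1.32851241e-02],
       [ 9.81022374e-01, -2.71046071e-02,  1.91990734e-01,
        -5.54240028e-01],
       [-1.92026321e-01,  1.30821436e-03,  9.81388904e-01,
        -1.49287134e+00],
       [ 0.00000000e+00,  0.00000000e+00,  0.00000000e+00,
         1.00000000e+00]])}
```

View pics/scene0.png

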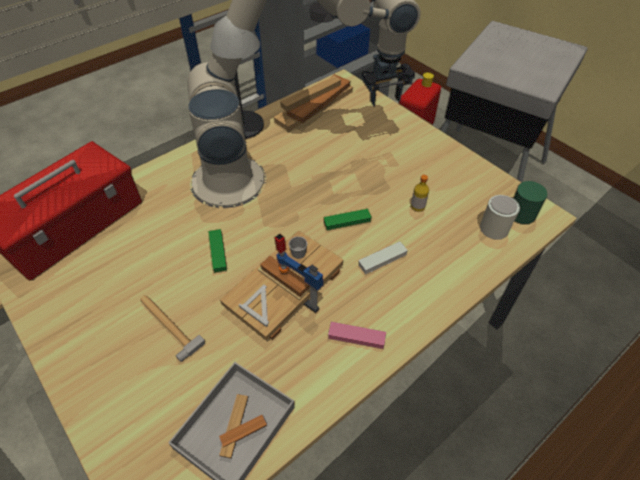

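View pics/top0.png

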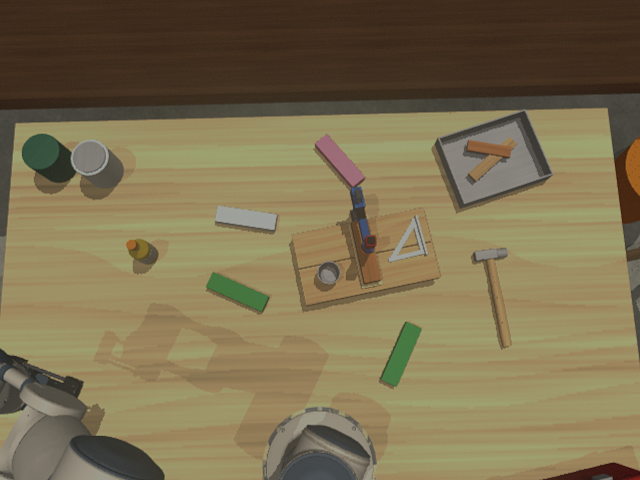

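The clamp is on the boards near top pixel (365,235) and scene pixel (295,268). I'll zoom in on both.

Run:
```python
import cv2
a=cv2.imread('pics/scene0.png')[215:345,210:360]; cv2.imwrite('pics/sz0.png',cv2.resize(a,None,fx=4.6,fy=4.6,interpolation=cv2.INTER_CUBIC))
a=cv2.imread('pics/top0.png')[175:310,285:445]; cv2.imwrite('pics/tz0.png',cv2.resize(a,None,fx=4.4,fy=4.4,interpolation=cv2.INTER_CUBIC))
```

```text
(no output)
```

View pics/sz0.png

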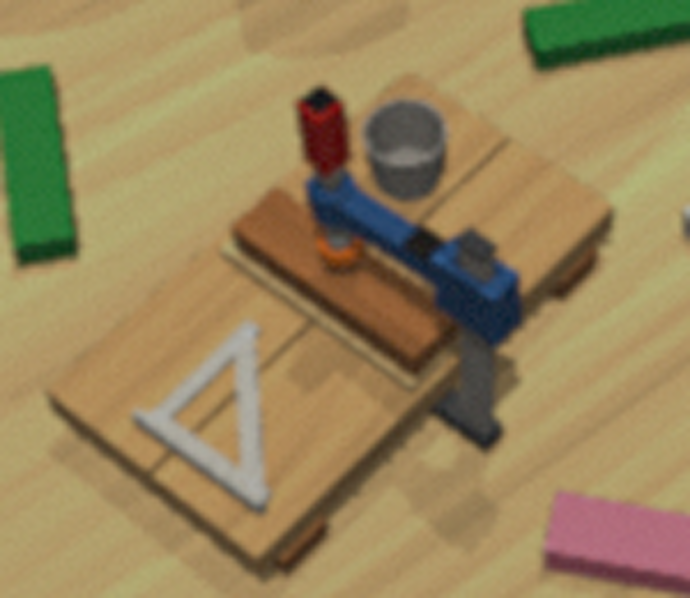

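View pics/tz0.png

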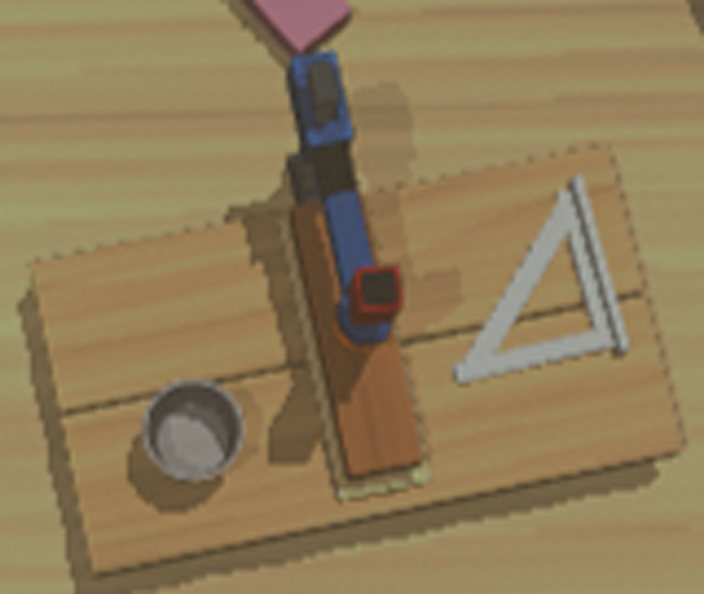

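Run:
```python
from h import *
S=lambda x,y:(210+x/4.6-.4,215+y/4.6-.4); T=lambda x,y:(285+x/4.4-.4,175+y/4.4-.4)
for n,a,b in [('handletop',(320,97),(379,287)),('thumb',(423,240),(334,168)),('bartop',(477,243),(322,84)),
 ('sleeve far corner?',(520,275),(0,0))]:
    p,e=tri(S(*a),T(*b)); print(n,p.round(4),round(e,4))
h=onz('top',T(379,287),.277);b=onz('top',T(322,88),.22);t=onz('top',T(334,168),.202)
print(h,b,t,np.linalg.norm((h-b)[:2]),np.linalg.norm((t-b)[:2]),np.arctan2(*(b-h)[[1,0]]))
# boards: corners at z .053 in top
for c in [(33,262),(610,147),(685,450),(93,575)]: print('board',onz('top',T(*c),.053).round(4))
for c in [(50,400),(262,560),(612,213),(408,75)]: print('boardS',onz('scene',S(*c),.053).round(4))
for c in [(293,208),(348,478),(422,462),]: print('batten top',onz('top',T(*c),.053+.008+.028).round(4))
for c in [(233,232),(280,190),(415,365),]: print('battenS top',onz('scene',S(*c),.053+.008+.028).round(4))
```

```text
handletop [ 0.5317 -0.1343  0.254 ] 0.003
thumb [ 0.6141 -0.1198  0.1817] 0.0009
bartop [ 0.6544 -0.1116  0.2133] 0.0023
sleeve far corner? [ 0.6861 -0.0049  0.1631] 0.1579
[ 0.52613343 -0.13366939  0.277     ] [ 0.64954942 -0.11202688  0.22      ] [ 0.60908826 -0.11802392  0.202     ] 0.1252992575787578 0.04090317766942763 0.17359719804624865
board [0.594 0.056 0.053]
board [ 0.6559 -0.2965  0.053 ]
board [ 0.4687 -0.33    0.053 ]
board [0.4039 0.0237 0.053 ]
boardS [ 0.4836 -0.3306  0.053 ]
boardS [ 0.6659 -0.2929  0.053 ]
boardS [0.6029 0.0516 0.053 ]
boardS [0.4143 0.0209 0.053 ]
batten top [ 0.6144 -0.1004  0.089 ]
batten top [ 0.4526 -0.1265  0.089 ]
batten top [ 0.4608 -0.1698  0.089 ]
battenS top [ 0.4726 -0.1729  0.089 ]
battenS top [ 0.4641 -0.1277  0.089 ]
battenS top [ 0.6331 -0.1449  0.089 ]
```

Run:
```python
from h import *
for n in('scene','top'):
    o,_=ray(n,(320,240)); print(n,'cam',o.round(3))
    s=sensors.sense(); p=s['tcp_pos']; Rm=R.from_euler('xyz',s['ee_rot']).as_matrix()
    im=cv2.imread(f'pics/{n}0.png'); big=cv2.resize(im,None,fx=5,fy=5,interpolation=cv2.INTER_CUBIC)
    for l in [(0,.05,.191),(0,-.05,.191),(0,.0455,.191),(0,-.0455,.191),(0,0,0)]:
        u=proj(n,p+Rm@np.array(l)); print(u.round(1)); cv2.circle(big,tuple(int(x) for x in (u+.5)*5),4,(0,255,255),-1)
    # base circle marks
    for a in np.arange(0,6.28,.3): 
        u=proj(n,np.array([.0+.1*np.cos(a),.1*np.sin(a),0])); cv2.circle(big,tuple(int(x) for x in (u+.5)*5),3,(0,0,255),-1)
    if n=='scene': A=big[40*5:110*5,350*5:430*5]; B=big[130*5:210*5,180*5:280*5]
    else: A=big[340*5:430*5,0:100*5]; B=big[395*5:480*5,255*5:385*5]
    cv2.imwrite(f'pics/{n}_g.png',A); cv2.imwrite(f'pics/{n}_b.png',B)
```

```text
scene cam [ 1.293 -0.625  1.328]
[396.1  97.8]
[371.3 102.9]
[395.   98.1]
[372.5 102.7]
[389.5  53.2]
top cam [ 0.257 -0.026  1.571]
[ 38.6 376.2]
[ 78.7 391.4]
[ 40.4 376.9]
[ 76.9 390.7]
[ 14.4 387.2]
```

View pics/scene_g.png

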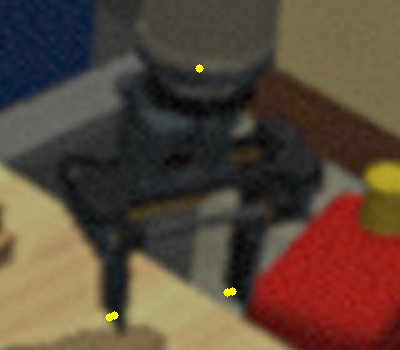

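View pics/top_g.png

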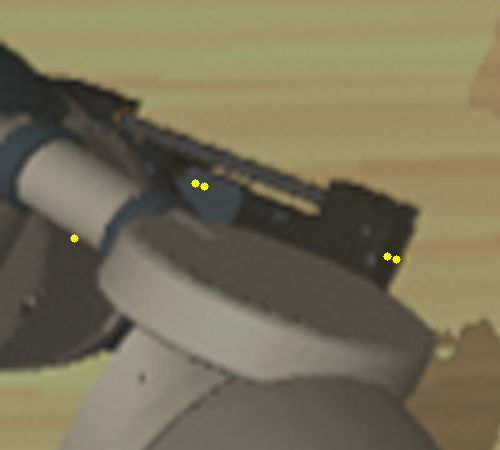

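View pics/scene_b.png

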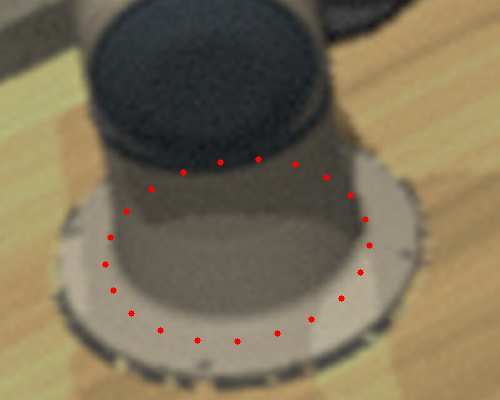

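View pics/top_b.png

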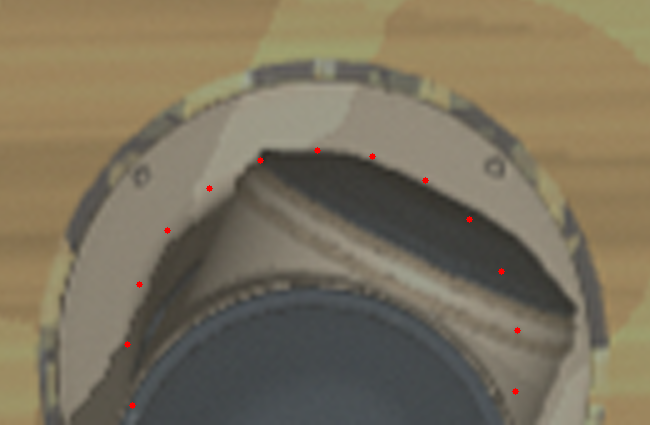

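```bash
cat >> h.py <<'E'
OFF={'scene':np.array([1.3,1.5]),'top':np.array([.3,-.7])}
_ray=ray
def ray(n,uv): return _ray(n,np.array(uv[:2])-OFF[n])
S=lambda x,y:(210+x/4.6-.4,215+y/4.6-.4); T=lambda x,y:(285+x/4.4-.4,175+y/4.4-.4)
E
python3 - <<'E'
from h import *
for n,a,b in [('handletop',(320,97),(379,287)),('thumb',(423,240),(334,168)),('bartop',(477,243),(322,84))]:
    p,e=tri(S(*a),T(*b)); print(n,p.round(4),round(e,4))
for c,d in zip([(33,262),(610,147),(685,450),(93,575)],[(612,213),(262,560),(50,400),(408,75)]):
    p,e=tri(S(*d),T(*c));print('board',onz('top',T(*c),.053).round(4),onz('scene',S(*d),.053).round(4),p.round(4))
E
```

```text
handletop [ 0.5285 -0.1344  0.258 ] 0.0002
thumb [ 0.6106 -0.1199  0.1857] 0.0036
bartop [ 0.6509 -0.1116  0.217 ] 0.0003
board [0.5921 0.0569 0.053 ] [0.5958 0.0524 0.053 ] [0.5929 0.0564 0.047 ]
board [ 0.654  -0.2956  0.053 ] [ 0.6597 -0.2929  0.053 ] [ 0.6564 -0.2941  0.0489]
board [ 0.4669 -0.3291  0.053 ] [ 0.4767 -0.3308  0.053 ] [ 0.4691 -0.3298  0.0426]
board [0.4021 0.0245 0.053 ] [0.4063 0.0216 0.053 ] [0.4026 0.0246 0.0475]
```

```bash
cat >> h.py <<'E'
def go(pos,yaw=None):
    s=sensors.sense(); p=np.array(s['tcp_pos']); r=R.from_euler('xyz',s['ee_rot'])
    d=r.inv().apply(np.array(pos)-p); print('t',s['t'],'tcp',p.round(4),'rpy',np.round(s['ee_rot'],3),'q',np.round(s['q'],3)); print('slide',d.round(4))
    if yaw is not None:
        print('twist',(r.inv()*R.from_euler('xyz',[np.pi,0,yaw])).as_rotvec().round(4))
E
python3 -m handwheel '{"twist":[[0,0,0],[0,0,0],[0,0,0],[0,0,0],[0,0,0]],"slide":[[-0.026,-0.022,-0.02],[-0.052,-0.044,-0.04],[-0.08,-0.068,-0.06],[-0.109,-0.093,-0.08],[-0.138,-0.118,-0.1]],"claw":[1,1,1,1,1]}'
python3 -c "
from h import *
go([.6027,-.12,.5],-2.968)"
```

```text
t: 0.52
tcp_pos: [0.3108, 0.4239, 0.5038]
ee_rot: [-3.141, -0.0, 2.772]
wrist_force: [1.5, 0.3, -0.0]
opening: 0.0606
t 0.5167 tcp [0.3108 0.4239 0.5038] rpy [-3.141 -0.     2.772] q [ 0.825  0.265  1.436 -0.     1.441 -0.377]
slide [-0.4686 -0.4019  0.0039]
twist [-5.000e-04 -3.000e-04 -5.429e-01]
```

```bash
python3 -m handwheel '{"twist":[[0,0,0],[0,0,0],[0,0,0],[0,0,0],[0,0,0]],"slide":[[-0.03,-0.026,0],[-0.06,-0.052,0],[-0.09,-0.078,0],[-0.12,-0.104,0],[-0.15,-0.13,0]],"claw":[1,1,1,1,1]}'
python3 -m handwheel '{"twist":[[0,0,0],[0,0,0],[0,0,0],[0,0,0],[0,0,0]],"slide":[[-0.03,-0.026,0],[-0.06,-0.052,0],[-0.09,-0.078,0],[-0.12,-0.104,0],[-0.15,-0.13,0]],"claw":[1,1,1,1,1]}'
python3 -c "
from h import *
go([.6027,-.12,.5],-2.968)"
```

```text
t: 0.93
tcp_pos: [0.4037, 0.2482, 0.5031]
ee_rot: [-3.142, -0.0, 2.772]
wrist_force: [1.0, 0.7, 0.4]
opening: 0.0274
t: 1.35
tcp_pos: [0.4967, 0.0726, 0.5031]
ee_rot: [-3.142, -0.0, 2.772]
wrist_force: [1.1, 0.4, 0.2]
opening: 0.0004
t 1.35 tcp [0.4967 0.0726 0.5031] rpy [-3.142 -0.     2.772] q [ 0.026  0.229  1.489  0.     1.424 -1.175]
slide [-0.1685 -0.1412  0.003 ]
twist [ 0.000e+00 -3.000e-04 -5.435e-01]
```

```bash
python3 -m handwheel '{"twist":[[0,0,-0.11],[0,0,-0.22],[0,0,-0.33],[0,0,-0.44],[0,0,-0.543]],"slide":[[-0.031,-0.026,0],[-0.062,-0.052,0],[-0.093,-0.078,0],[-0.123,-0.103,0],[-0.153,-0.128,0]],"claw":[1,1,1,1,1]}'
python3 -c "
from h import *
go([.6027,-.12,.5],-2.968);save('scene','s1.png');save('top','t1.png')
a=cv2.imread('pics/s1.png')[150:310,210:380]; cv2.imwrite('pics/sz1.png',cv2.resize(a,None,fx=3.5,fy=3.5,interpolation=cv2.INTER_CUBIC))
"
```

```text
t: 1.77
tcp_pos: [0.5932, -0.1021, 0.5029]
ee_rot: [3.141, -0.0, -2.963]
wrist_force: [-0.1, 0.0, -0.8]
opening: 0.0008
t 1.7667 tcp [ 0.5932 -0.1021  0.5029] rpy [ 3.141 -0.    -2.963] q [-0.27   0.385  1.257  0.     1.5   -2.019]
slide [-0.0062 -0.0193  0.0029]
twist [ 0.0002 -0.0005  0.0048]
```

View pics/sz1.png

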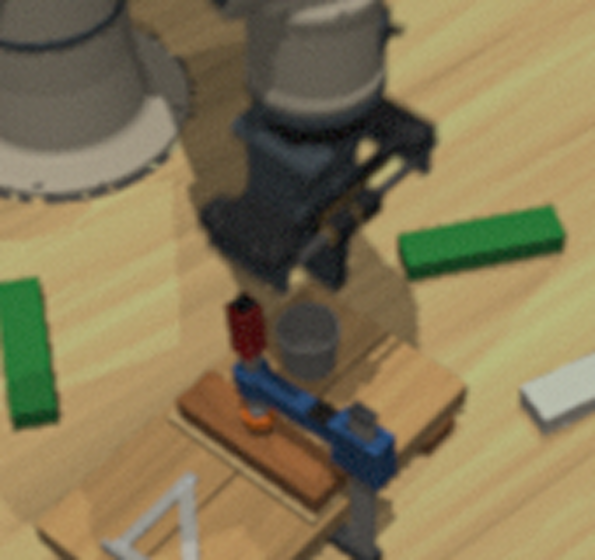

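```bash
python3 -m handwheel '{"twist":[[0,0,0],[0,0,0],[0,0,0.005],[0,0,0.005],[0,0,0.005]],"slide":[[-0.006,-0.019,0.02],[-0.006,-0.019,0.045],[-0.006,-0.019,0.07],[-0.006,-0.019,0.087],[-0.006,-0.019,0.087]],"claw":[1,1,1,1,1]}'
python3 - <<'E'
from h import *
go([.6027,-.12,.4],-2.968);save('scene','s2.png');save('top','t2.png')
s=sensors.sense(); p=np.array(s['tcp_pos']); r=R.from_euler('xyz',s['ee_rot'])
for n,(x0,y0,x1,y1),f in [('scene',(250,200,350,320),5),('top',(300,160,420,270),5)]:
    a=cv2.imread(f'pics/{n[0]}2.png'); b=cv2.resize(a[y0:y1,x0:x1],None,fx=f,fy=f,interpolation=cv2.INTER_CUBIC)
    for c in [(.016,.0135,.191),(.016,-.0135,.191),(-.016,.0135,.191),(-.016,-.0135,.191)]:
        u=proj(n,p+r.apply(c)); 
        cv2.circle(b,tuple(int(v) for v in (u+.5-[x0,y0])*f),3,(0,255,255),-1)
        u=u+OFF[n]; cv2.circle(b,tuple(int(v) for v in (u+.5-[x0,y0])*f),3,(255,255,0),-1)
    cv2.imwrite(f'pics/{n[0]}z2.png',b)
E
```

```text
t: 2.28
tcp_pos: [0.6009, -0.1172, 0.4124]
ee_rot: [3.139, -0.006, -2.974]
wrist_force: [-1.0, -1.0, -0.9]
opening: 0.0007
t 2.2833 tcp [ 0.6009 -0.1172  0.4124] rpy [ 3.139 -0.006 -2.974] q [-0.29   0.47   1.366  0.     1.312 -2.029]
slide [-0.0014 -0.0031  0.0124]
twist [ 0.0029 -0.0057 -0.006 ]
```

View pics/sz2.png

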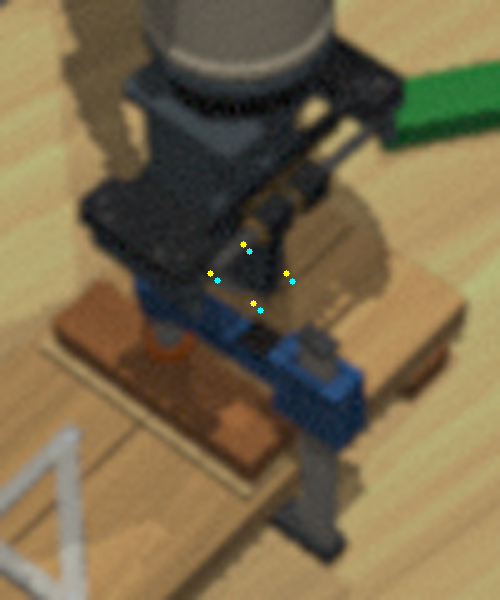

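View pics/tz2.png

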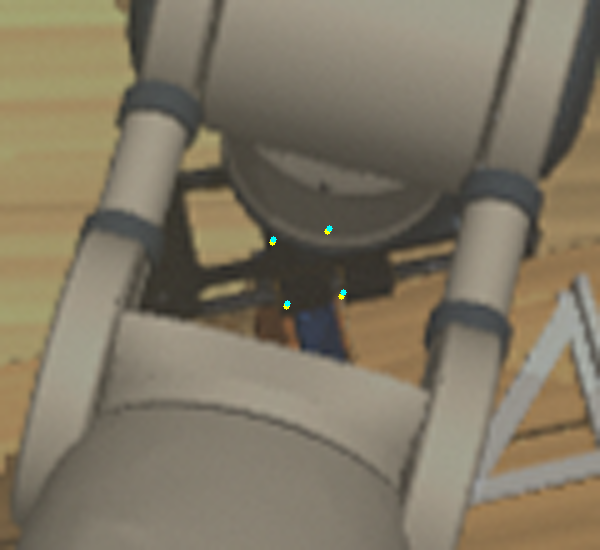

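Run:
```python
import cv2,numpy as np
a=cv2.imread('pics/s2.png')[235:285,278:333]; b=cv2.resize(a,None,fx=11,fy=11,interpolation=cv2.INTER_CUBIC)
b=np.clip((b/255.)**.5*255,0,255).astype('uint8'); cv2.imwrite('pics/sz2b.png',b)
```

```text
(no output)
```

View pics/sz2b.png

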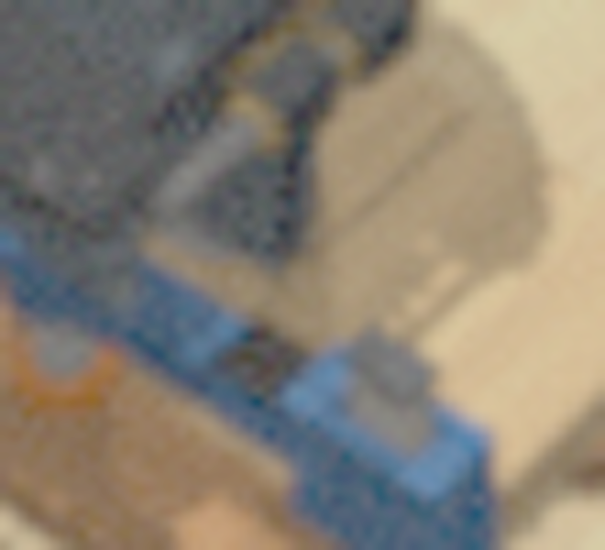

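```bash
python3 -m handwheel '{"twist":[[0,0,0],[0,0,0],[0,0,0],[0,0,0],[0,0,0]],"slide":[[0,0,0.002],[0,0,0.004],[0,0,0.006],[0,0,0.006],[0,0,0.006]],"claw":[1,1,1,1,1]}'
python3 -c "
from h import *
go([.6027,-.12,.4],-2.968);st()"
```

```text
t: 2.8
tcp_pos: [0.6018, -0.1177, 0.4105]
ee_rot: [-3.141, 0.0, -2.973]
wrist_force: [0.6, 0.5, 1.0]
opening: 0.0007
t 2.8 tcp [ 0.6018 -0.1177  0.4105] rpy [-3.141  0.    -2.973] q [-0.29   0.472  1.369 -0.     1.301 -2.029]
slide [-0.0005 -0.0024  0.0105]
twist [-0.0002  0.0003 -0.0054]
t 2.8
q [-0.2905  0.4716  1.3686 -0.      1.3011 -2.0294]
dq [-0.0003  0.0002 -0.0011  0.0006  0.0003  0.0008]
joint_torque [ 3.72000e-02 -8.56597e+01 -3.80786e+01 -6.25000e-02  3.10000e-03
  2.90000e-03]
tcp_pos [ 0.6018 -0.1177  0.4105]
ee_rot [-3.1414e+00  3.0000e-04 -2.9734e+00]
wrist_force [0.6105 0.5187 0.9511]
wrist_torque [0.1033 0.0376 0.0068]
opening 0.0007
```

```bash
python3 -m handwheel '{"twist":[[0,0,-0.005],[0,0,-0.005],[0,0,-0.005],[0,0,-0.005],[0,0,-0.005]],"slide":[[0,-0.002,0.003],[0,-0.0025,0.006],[0,-0.0025,0.009],[0,-0.0025,0.012],[0,-0.0025,0.014]],"claw":[1,1,1,1,1]}'
python3 -m handwheel '{"twist":[[0,0,0],[0,0,0],[0,0,0],[0,0,0],[0,0,0]],"slide":[[0,0,0.001],[0,0,0.002],[0,0,0.003],[0,0,0.004],[0,0,0.005]],"claw":[1,1,1,1,1]}'
python3 -m handwheel '{"twist":[[0,0,0],[0,0,0],[0,0,0],[0,0,0],[0,0,0]],"slide":[[0,0,0.001],[0,0,0.002],[0,0,0.003],[0,0,0.004],[0,0,0.005]],"claw":[1,1,1,1,1]}'
```

```text
t: 3.22
tcp_pos: [0.6022, -0.1202, 0.3956]
ee_rot: [3.141, -0.001, -2.969]
wrist_force: [-0.5, -0.9, 0.0]
opening: -0.0
t: 3.63
tcp_pos: [0.6023, -0.1202, 0.3911]
ee_rot: [-3.142, 0.0, -2.968]
wrist_force: [0.3, -0.4, -0.0]
opening: 0.0002
t: 4.05
tcp_pos: [0.6023, -0.1202, 0.3861]
ee_rot: [-3.142, 0.0, -2.968]
wrist_force: [0.3, -0.3, -0.2]
opening: 0.0004
```

```bash
python3 -m handwheel '{"twist":[[0,0,0],[0,0,0],[0,0,0],[0,0,0],[0,0,0]],"slide":[[0,0,0.001],[0,0,0.002],[0,0,0.003],[0,0,0.003],[0,0,0.003]],"claw":[1,1,1,1,1]}'
python3 - <<'E'
from h import *
a=save('scene','s3.png')[:,:,::-1][215:295,260:345]
b=cv2.resize(a,None,fx=7,fy=7,interpolation=cv2.INTER_CUBIC)
cv2.imwrite('pics/sz3.png',np.clip((b/255.)**.5*255,0,255).astype('uint8'))
E
```

```text
t: 4.47
tcp_pos: [0.6023, -0.1202, 0.3831]
ee_rot: [3.142, -0.0, -2.968]
wrist_force: [0.1, -0.1, -0.2]
opening: 0.0004
```

View pics/sz3.png

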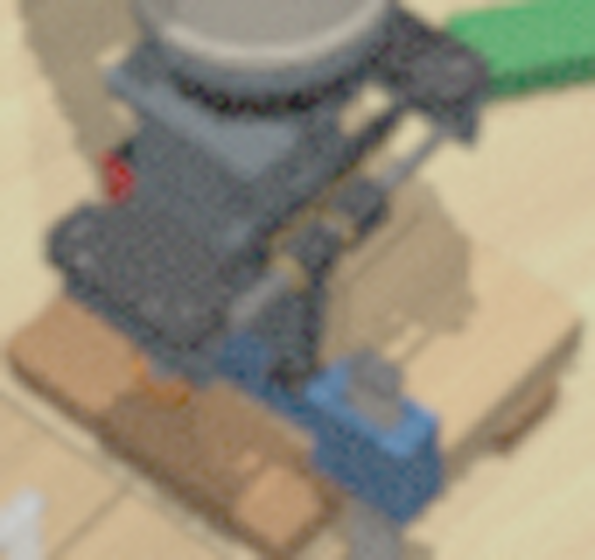

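```bash
python3 -m handwheel '{"twist":[[0,0,0],[0,0,0],[0,0,0],[0,0,0],[0,0,0]],"slide":[[0,0,0.001],[0,0,0.002],[0,0,0.003],[0,0,0.003],[0,0,0.003]],"claw":[1,1,1,1,1]}'
python3 -m handwheel '{"twist":[[0,0,0],[0,0,0],[0,0,0],[0,0,0],[0,0,0]],"slide":[[0,0,0.001],[0,0,0.002],[0,0,0.003],[0,0,0.003],[0,0,0.003]],"claw":[1,1,1,1,1]}'
```

```text
t: 4.93
tcp_pos: [0.6023, -0.1201, 0.3801]
ee_rot: [3.142, -0.0, -2.968]
wrist_force: [-0.0, -0.1, 0.1]
opening: 0.0004
t: 5.35
tcp_pos: [0.6022, -0.1201, 0.3771]
ee_rot: [3.142, -0.0, -2.968]
wrist_force: [0.4, -0.3, -0.4]
opening: 0.0006
```

```bash
python3 -m handwheel '{"twist":[[0,0,0],[0,0,0],[0,0,0],[0,0,0],[0,0,0]],"slide":[[0,0,0.001],[0,0,0.002],[0,0,0.003],[0,0,0.003],[0,0,0.003]],"claw":[1,1,1,1,1]}'
```

```text
t: 5.77
tcp_pos: [0.6022, -0.1202, 0.3741]
ee_rot: [3.142, -0.0, -2.968]
wrist_force: [1.1, -0.6, 0.6]
opening: 0.0005
```

```bash
python3 -m handwheel '{"twist":[[0,0,0],[0,0,0],[0,0,0],[0,0,0],[0,0,0]],"slide":[[0,0,0.001],[0,0,0.002],[0,0,0.003],[0,0,0.003],[0,0,0.003]],"claw":[1,1,1,1,1]}'
```

```text
t: 6.18
tcp_pos: [0.6022, -0.1202, 0.372]
ee_rot: [-3.141, 0.001, -2.968]
wrist_force: [-4.1, 0.9, 10.8]
opening: 0.0005
```

```bash
python3 -m handwheel '{"twist":[[0,0,0],[0,0,0],[0,0,0],[0,0,0],[0,0,0]],"slide":[[0,0,0.0005],[0,0,0.001],[0,0,0.0015],[0,0,0.002],[0,0,0.0025]],"claw":[1,1,1,1,1]}'
```

```text
t: 6.6
tcp_pos: [0.6022, -0.1202, 0.3698]
ee_rot: [-3.141, 0.001, -2.968]
wrist_force: [-5.0, 1.1, 12.3]
opening: 0.0008
```

```bash
python3 -m handwheel '{"twist":[[0,0,0],[0,0,0],[0,0,0],[0,0,0],[0,0,0]],"slide":[[0,0,0.0005],[0,0,0.001],[0,0,0.0015],[0,0,0.002],[0,0,0.0025]],"claw":[1,1,1,1,1]}'
```

```text
t: 7.02
tcp_pos: [0.6022, -0.1202, 0.3674]
ee_rot: [-3.141, 0.001, -2.968]
wrist_force: [-5.6, -0.1, 12.2]
opening: 0.0002
```

```bash
python3 -m handwheel '{"twist":[[0,0,0],[0,0,0],[0,0,0],[0,0,0],[0,0,0]],"slide":[[0,0,0.0008],[0,0,0.0016],[0,0,0.0024],[0,0,0.0032],[0,0,0.004]],"claw":[1,1,1,1,1]}'
```

```text
t: 7.43
tcp_pos: [0.6022, -0.1202, 0.3634]
ee_rot: [-3.141, 0.001, -2.968]
wrist_force: [-8.3, 1.1, 22.4]
opening: 0.0001
```

```bash
python3 -m handwheel '{"twist":[[0,0,0],[0,0,0],[0,0,0],[0,0,0],[0,0,0]],"slide":[[0,0,0.0008],[0,0,0.0016],[0,0,0.0024],[0,0,0.0032],[0,0,0.004]],"claw":[1,1,1,1,1]}'
```

```text
t: 7.85
tcp_pos: [0.6022, -0.1202, 0.3594]
ee_rot: [-3.141, 0.001, -2.968]
wrist_force: [-6.9, 0.1, 21.8]
opening: 0.0002
```

```bash
python3 -m handwheel '{"twist":[[0,0,0],[0,0,0],[0,0,0],[0,0,0],[0,0,0]],"slide":[[0,0,0.0008],[0,0,0.0016],[0,0,0.0024],[0,0,0.0032],[0,0,0.004]],"claw":[1,1,1,1,1]}'
```

```text
t: 8.27
tcp_pos: [0.6022, -0.1202, 0.3554]
ee_rot: [-3.141, 0.001, -2.968]
wrist_force: [-6.0, 1.4, 13.7]
opening: 0.0002
```

Run:
```python
from h import *
a=save('scene','s4.png')[:,:,::-1][215:315,250:345]
b=cv2.resize(a,None,fx=6,fy=6,interpolation=cv2.INTER_CUBIC)
cv2.imwrite('pics/sz4.png',np.clip((b/255.)**.5*255,0,255).astype('uint8'))
```

```text
(no output)
```

View pics/sz4.png

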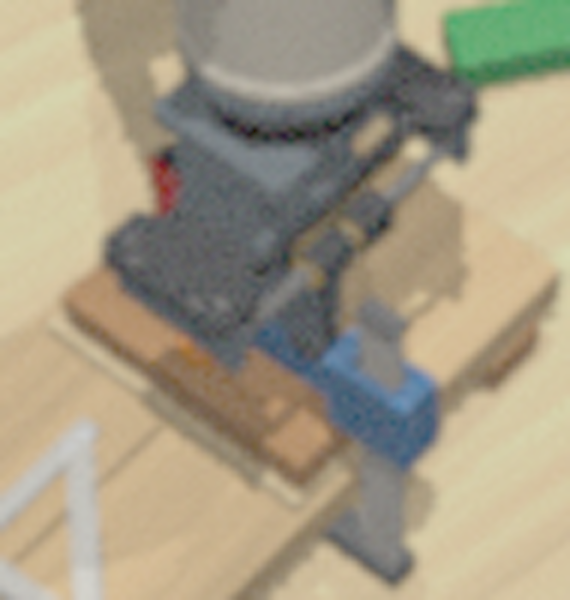

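```bash
python3 -m handwheel '{"twist":[[0,0,0],[0,0,0],[0,0,0],[0,0,0],[0,0,0]],"slide":[[0,0,0.0005],[0,0,0.001],[0,0,0.0015],[0,0,0.002],[0,0,0.0025]],"claw":[1,1,1,1,1]}'
```

```text
t: 8.73
tcp_pos: [0.6025, -0.1202, 0.3518]
ee_rot: [-3.141, 0.001, -2.968]
wrist_force: [1.7, 0.8, 3.5]
opening: 0.0007
```

```bash
python3 -m handwheel '{"twist":[[0,0,0],[0,0,0],[0,0,0],[0,0,0],[0,0,0]],"slide":[[0,0,0.0005],[0,0,0.001],[0,0,0.0015],[0,0,0.002],[0,0,0.0025]],"claw":[1,1,1,1,1]}'
```

```text
t: 9.15
tcp_pos: [0.6024, -0.1202, 0.3492]
ee_rot: [-3.141, 0.0, -2.968]
wrist_force: [1.7, 1.5, 4.0]
opening: 0.0006
```

```bash
python3 -m handwheel '{"twist":[[0,0,0],[0,0,0],[0,0,0],[0,0,0],[0,0,0]],"slide":[[0,0,0.0005],[0,0,0.001],[0,0,0.0015],[0,0,0.002],[0,0,0.0025]],"claw":[1,1,1,1,1]}'
```

```text
t: 9.57
tcp_pos: [0.6026, -0.1202, 0.3471]
ee_rot: [-3.141, 0.001, -2.968]
wrist_force: [3.3, 1.2, 7.9]
opening: 0.0007
```

```bash
python3 -m handwheel '{"twist":[[0,0,0],[0,0,0],[0,0,0],[0,0,0],[0,0,0]],"slide":[[0,0,0.0005],[0,0,0.001],[0,0,0.0015],[0,0,0.002],[0,0,0.0025]],"claw":[1,1,1,1,1]}'
```

```text
t: 9.98
tcp_pos: [0.6028, -0.1202, 0.3453]
ee_rot: [-3.141, 0.002, -2.968]
wrist_force: [1.7, 2.3, 18.4]
opening: 0.0005
```

```bash
python3 -c "
from h import *
for i in range(1): save('scene','s5.png')
s=sensors.sense(); print(s['tcp_pos'],s['wrist_force'],s['wrist_torque'])
a=cv2.imread('pics/s5.png')[215:315,250:345]
b=cv2.resize(a,None,fx=6,fy=6,interpolation=cv2.INTER_CUBIC)
cv2.imwrite('pics/sz5.png',np.clip((b/255.)**.5*255,0,255).astype('uint8'))
"
```

```text
[ 0.60276556 -0.12013347  0.34524386] [ 1.24536162  2.51512    16.5219951 ] [ 0.51078409 -0.32857603 -0.00765598]
```

View pics/sz5.png

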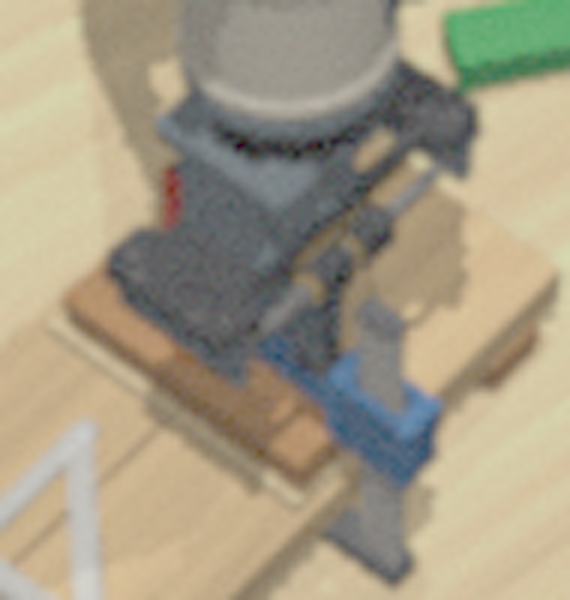

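Push fell to about 4 N, then rose to 16.5–18 N while the jaw tipped nose-up, so it's bound. I'll lift off and look.

```bash
python3 -m handwheel '{"twist":[[0,0,0],[0,0,0],[0,0,0],[0,0,0],[0,0,0]],"slide":[[0,0,-0.002],[0,0,-0.007],[0,0,-0.02],[0,0,-0.045],[0,0,-0.075]],"claw":[1,1,1,1,1]}'
python3 -m handwheel '{"twist":[[0,0,0],[0,0,0],[0,0,0],[0,0,0],[0,0,0]],"slide":[[0,0,-0.035],[0.02,0.03,-0.06],[0.04,0.06,-0.06],[0.06,0.09,-0.06],[0.06,0.12,-0.06]],"claw":[0,0,0,0,0]}'
python3 - <<'E'
from h import *
go([.53,-.134,.48])
for n,(x0,y0,x1,y1),f in [('scene',(210,215,360,345),4.6),('top',(285,175,445,310),4.4)]:
    a=save(n,n[0]+'6.png')[:,:,::-1]; b=cv2.resize(a[y0:y1,x0:x1],None,fx=f,fy=f,interpolation=cv2.INTER_CUBIC)
    cv2.imwrite(f'pics/{n[0]}z6.png',b)
E
```

```text
t: 10.45
tcp_pos: [0.6016, -0.1201, 0.4184]
ee_rot: [3.14, -0.004, -2.968]
wrist_force: [0.7, 0.1, 0.1]
opening: 0.0006
t: 10.87
tcp_pos: [0.5191, -0.0117, 0.4796]
ee_rot: [3.142, -0.002, -2.969]
wrist_force: [1.1, 0.7, 1.1]
opening: 0.0311
t 10.8667 tcp [ 0.5191 -0.0117  0.4796] rpy [ 3.142e+00 -2.000e-03 -2.969e+00] q [-0.137  0.274  1.49  -0.     1.379 -1.88 ]
slide [ 0.0102 -0.1224 -0.0004]
```

View pics/sz6.png

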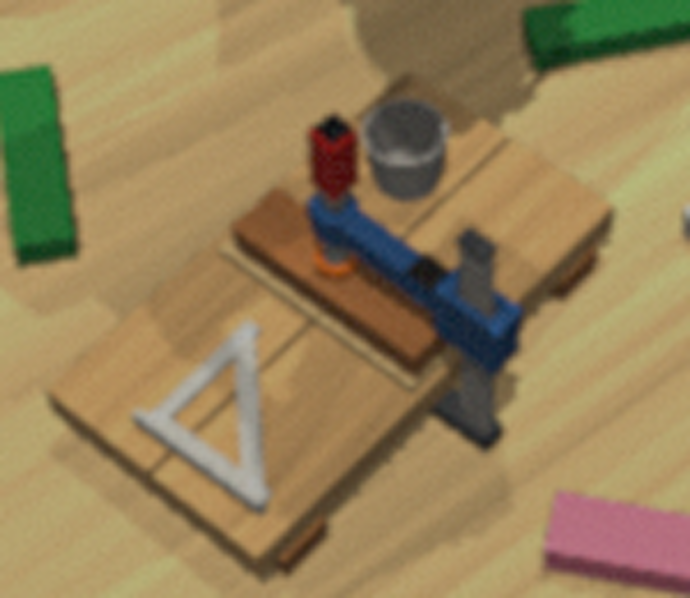

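View pics/tz6.png

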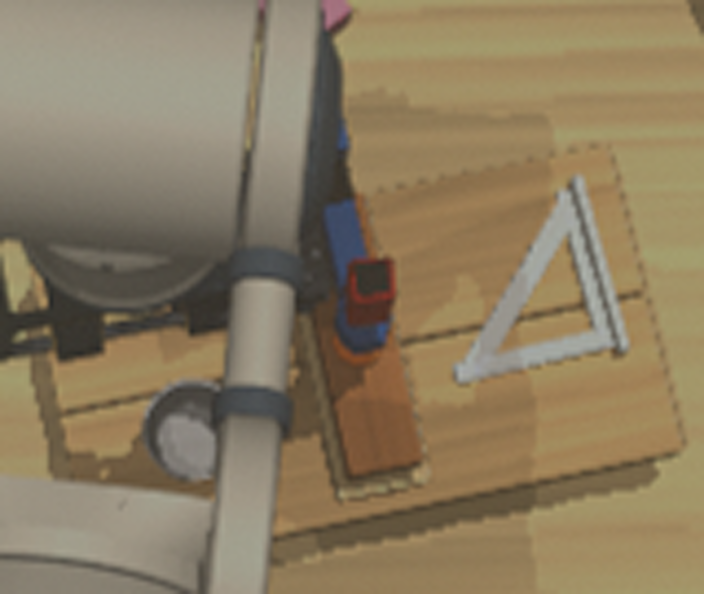

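Run:
```python
import cv2,numpy as np
from h import *
for n,f,(x0,y0,x1,y1) in [('t6','top',(355,225,385,260)),('t0','top',(355,220,385,260)),('s6','scene',(270,232,295,262))]:
    a=cv2.imread(f'pics/{n}.png'); c=cv2.resize(a[y0:y1,x0:x1],None,fx=14,fy=14,interpolation=cv2.INTER_CUBIC)
    cv2.imwrite(f'pics/{n}h.png',c)
    h=cv2.cvtColor(a,cv2.COLOR_BGR2HSV); m=((h[...,1]>140)&((h[...,0]<8)|(h[...,0]>172))).astype('uint8'); q=np.zeros_like(m);q[y0:y1,x0:x1]=m[y0:y1,x0:x1]
    cs,_=cv2.findContours(q,cv2.RETR_EXTERNAL,cv2.CHAIN_APPROX_NONE); k=max(cs,key=cv2.contourArea); print(n,cv2.minAreaRect(k),cv2.boundingRect(k))
    print('proj z axis tilt etc')
ims=[cv2.imread(f'pics/{n}h.png') for n in('t6h'[:-1],'t0','s6')]
H=max(i.shape[0] for i in ims); cv2.imwrite('pics/hh.png',cv2.resize(np.hstack([cv2.copyMakeBorder(i,0,H-i.shape[0],0,10,cv2.BORDER_CONSTANT) for i in ims]),None,fx=.62,fy=.62))
```

```text
t6 ((369.0, 240.0), (10.0, 6.0), 0.0) (364, 237, 11, 7)
proj z axis tilt etc[ WARN:0@0.809] global loadsave.cpp:275 findDecoder imread_('pics/t0.png'): can't open/read file: check file path/integrity
Traceback (most recent call last):
TypeError: 'NoneType' object is not subscriptable
```

Run:
```python
import cv2,numpy as np
L=[]
for n,(x0,y0,x1,y1) in [('t6',(355,228,385,258)),('top0',(355,225,385,255)),('s6',(268,232,298,262))]:
    a=cv2.imread(f'pics/{n}.png'); c=cv2.resize(a[y0:y1,x0:x1],(260,260),interpolation=cv2.INTER_CUBIC)
    L.append(np.clip((c/255.)**.6*255,0,255).astype('uint8'))
cv2.imwrite('pics/hh.png',np.hstack(L))
```

```text
(no output)
```

View pics/hh.png

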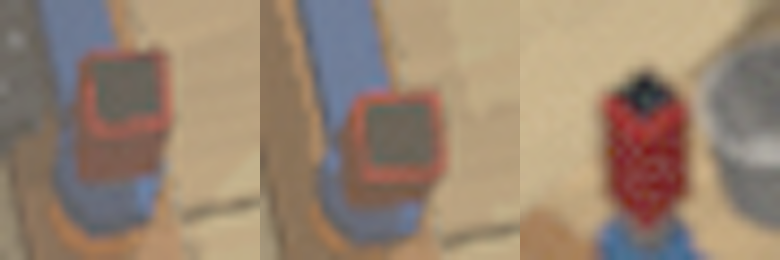

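Run:
```python
from h import *
p,e=tri((281.9,242.1),(369.4,237.65)); print(p,e)
print(onz('top',(369.4,237.65),.25),onz('top',(369.4,237.65),.24))
go([.5275,-.134,.48],.075-np.pi)
```

```text
[ 0.53792663 -0.13327136  0.23771538] 1.9267010181660352e-05
[ 0.53534119 -0.13227835  0.25      ] [ 0.53744984 -0.13307996  0.24      ]
t 10.9667 tcp [ 0.5206 -0.0094  0.4796] rpy [ 3.141e+00 -1.000e-03 -2.966e+00] q [-1.330e-01  2.760e-01  1.487e+00  1.000e-03  1.379e+00 -1.879e+00]
slide [ 0.015  -0.1239 -0.0005]
twist [ 0.001  -0.0009  0.1005]
```

```bash
cat >> h.py <<'E'
def frame(yaw,tilt,ux=np.array([.985,.172,0])):
    z=-(np.array([0,0,1])+tilt*ux); z/=np.linalg.norm(z)
    x=np.array([np.cos(yaw),np.sin(yaw),0]); x-=z*(x@z); x/=np.linalg.norm(x)
    return R.from_matrix(np.stack([x,np.cross(z,x),z],1))
def gof(pos,Rt):
    s=sensors.sense(); p=np.array(s['tcp_pos']); r=R.from_euler('xyz',s['ee_rot'])
    print('t',s['t'],'tcp',p.round(4),'q',np.round(s['q'],3),'F',np.round(s['wrist_force'],1),'M',np.round(s['wrist_torque'],2),'op',s['opening'])
    print('slide',r.inv().apply(np.array(pos)-p).round(4),'twist',(r.inv()*Rt).as_rotvec().round(4))
    print('tool-z tilt',-r.apply([0,0,1]).round(3))
E
python3 - <<'E'
from h import *
F=frame(.075-np.pi,.055); ax=-F.apply([0,0,1]); G=np.array([.535,-.132,.222])
gof(G+ax*(.172+.088),F)
E
```

```text
t 10.9667 tcp [ 0.5206 -0.0094  0.4796] q [-1.330e-01  2.760e-01  1.487e+00  1.000e-03  1.379e+00 -1.879e+00] F [-0.3 -1.   0.2] M [ 0.02 -0.03  0.01] op 0.038862681986230455
slide [-0.0071 -0.1233 -0.0022] twist [0.0037 0.054  0.1007]
tool-z tilt [ 0.001 -0.001  1.   ]
```

```bash
python3 -m handwheel '{"twist":[[0,0.015,0.03],[0.002,0.03,0.06],[0.004,0.045,0.09],[0.004,0.054,0.1],[0.004,0.054,0.1]],"slide":[[-0.002,-0.033,-0.002],[-0.004,-0.068,-0.002],[-0.006,-0.1,-0.002],[-0.007,-0.123,-0.002],[-0.007,-0.123,-0.002]],"claw":[0,0,0,0,0]}'
python3 -m handwheel '{"twist":[[0,0,0],[0,0,0],[0,0,0],[0,0,0],[0,0,0]],"slide":[[0,0,0],[0,0,0],[0,0,0],[0,0,0],[0,0,0]],"claw":[0,0,0,0,0]}'
python3 - <<'E'
from h import *
F=frame(.075-np.pi,.055); ax=-F.apply([0,0,1]); G=np.array([.535,-.132,.222])
gof(G+ax*(.172+.088),F)
for n,(x0,y0,x1,y1),f in [('scene',(240,180,340,300),5),('top',(310,180,430,290),5)]:
    a=save(n,n[0]+'7.png')[:,:,::-1]; b=cv2.resize(a[y0:y1,x0:x1],None,fx=f,fy=f,interpolation=cv2.INTER_CUBIC)
    b=np.clip((b/255.)**.6*255,0,255).astype('uint8');cv2.imwrite(f'pics/{n[0]}z7.png',b)
E
```

```text
t: 11.38
tcp_pos: [0.5513, -0.1363, 0.4806]
ee_rot: [-3.134, -0.055, -3.072]
wrist_force: [-1.1, -0.1, -0.4]
opening: 0.0723
t: 11.8
tcp_pos: [0.5504, -0.1316, 0.4813]
ee_rot: [-3.135, -0.054, -3.068]
wrist_force: [-0.4, -0.6, 0.4]
opening: 0.0916
t 11.8 tcp [ 0.5504 -0.1316  0.4813] q [-0.332  0.356  1.362 -0.027  1.47  -1.974] F [-0.4 -0.6  0.4] M [-0.   -0.02 -0.02] op 0.091607657786077
slide [ 0.0012  0.0021 -0.0002] twist [-0.0013  0.001  -0.0007]
tool-z tilt [0.053 0.011 0.999]
```

View pics/sz7.png

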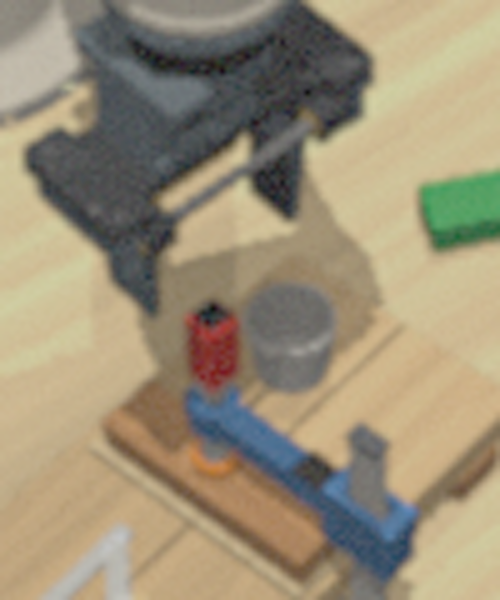

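View pics/tz7.png

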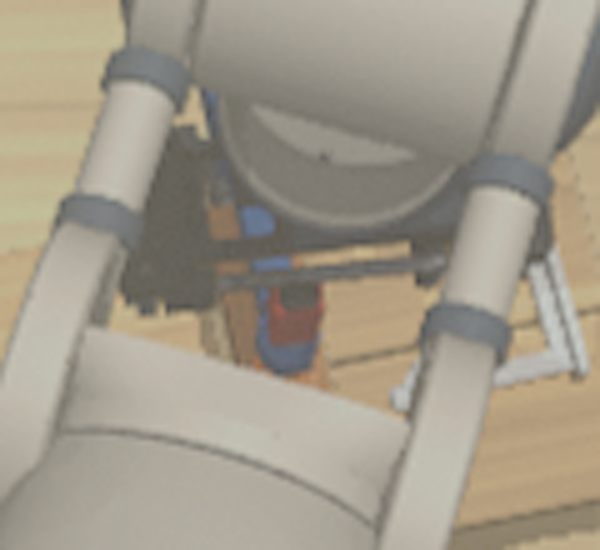

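Run:
```python
from h import *
s=sensors.sense(); p=np.array(s['tcp_pos']); r=R.from_euler('xyz',s['ee_rot'])
for c in [(.016,.052,.191),(.016,-.052,.191),(-.016,.052,.191),(-.016,-.052,.191),(0,0,.191),(0,0,.24)]:
    w=p+r.apply(c); u=proj('scene',w)+OFF['scene']; print(c,w.round(4),((u+.5-[240,180])*5).round(0))
```

```text
(0.016, 0.052, 0.191) [ 0.5206 -0.0831  0.2911] [260. 189.]
(0.016, -0.052, 0.191) [ 0.5283 -0.1868  0.2918] [116. 288.]
(-0.016, 0.052, 0.191) [ 0.5525 -0.0808  0.2894] [299. 222.]
(-0.016, -0.052, 0.191) [ 0.5602 -0.1845  0.2901] [155. 323.]
(0, 0, 0.191) [ 0.5404 -0.1338  0.2906] [208. 255.]
(0, 0, 0.24) [ 0.5378 -0.1343  0.2417] [210. 309.]
```

Run:
```python
import h; from h import *
for o1,o2 in [((0,0),(0,0)),((.6,0),(0,0)),((.6,0),(.3,-.7)),((.8,-.3),(.0,-.3))]:
    OFF['scene'][:]=o1;OFF['top'][:]=o2
    print(o1,o2,*[x for a in [((281.9,242.1),(369.4,237.65))] for x in tri(*a)],
     'thumb',tri(S(423,240),T(334,168)),'bar',onz('top',T(322,88),.22),'now bar scene',onz('scene',S(478,238),.22))
```

```text
(0, 0) (0, 0) [ 0.54115925 -0.13315953  0.23367484] 0.002796415608848977 thumb (array([ 0.61406625, -0.11975933,  0.18173685]), np.float64(0.0008904863131658705)) bar [ 0.64954942 -0.11202688  0.22      ] now bar scene [ 0.65630398 -0.11086797  0.22      ]
(0.6, 0) (0, 0) [ 0.54066946 -0.13385165  0.23394753] 0.0011285230373794947 thumb (array([ 0.61354682, -0.12045371,  0.18203413]), np.float64(0.0025665393790423865)) bar [ 0.64954942 -0.11202688  0.22      ] now bar scene [ 0.65525368 -0.11213393  0.22      ]
(0.6, 0) (0.3, -0.7) [ 0.53942977 -0.13314542  0.23220577] 0.0013044116178998252 thumb (array([ 0.61235063, -0.11969295,  0.18009785]), np.float64(0.0023632537581852885)) bar [ 0.64783014 -0.11124245  0.22      ] now bar scene [ 0.65525368 -0.11213393  0.22      ]
(0.8, -0.3) (0.0, -0.3) [ 0.54019369 -0.13409407  0.23239145] 0.0007862270834976704 thumb (array([ 0.61312017, -0.12067854,  0.18040011]), np.float64(0.002905797851955951)) bar [ 0.64880386 -0.11199863  0.22      ] now bar scene [ 0.65569257 -0.1132031   0.22      ]
```

Run:
```python
from h import *
F=frame(.075-np.pi,.055); ax=-F.apply([0,0,1]); G=np.array([.539,-.133,.214])
gof(G+ax*(.172),F)
```

```text
t 11.9 tcp [ 0.5505 -0.1318  0.4813] q [-0.333  0.356  1.362 -0.027  1.47  -1.974] F [ 0.4 -1.3  0.6] M [ 0.07 -0.03 -0.01] op 0.09107601130036402
slide [-0.0029  0.0012  0.0956] twist [-0.0013  0.0011 -0.0009]
tool-z tilt [0.053 0.011 0.999]
```

```bash
python3 -m handwheel '{"twist":[[0,0,0],[0,0,0],[0,0,0],[0,0,0],[0,0,0]],"slide":[[-0.003,0.001,0.005],[-0.003,0.001,0.015],[-0.003,0.001,0.025],[-0.003,0.001,0.035],[-0.003,0.001,0.045]],"claw":[0,0,0,0,0]}'
python3 -m handwheel '{"twist":[[0,0,0],[0,0,0],[0,0,0],[0,0,0],[0,0,0]],"slide":[[0,0,0.012],[0,0,0.024],[0,0,0.036],[0,0,0.046],[0,0,0.05]],"claw":[0,0,0,0,0.3]}'
python3 - <<'E'
from h import *
for n,(x0,y0,x1,y1),f in [('scene',(240,180,340,300),5)]:
    a=save(n,n[0]+'8.png')[:,:,::-1]; b=cv2.resize(a[y0:y1,x0:x1],None,fx=f,fy=f,interpolation=cv2.INTER_CUBIC)
    b=np.clip((b/255.)**.6*255,0,255).astype('uint8');cv2.imwrite(f'pics/{n[0]}z8.png',b)
E
```

```text
t: 12.32
tcp_pos: [0.5508, -0.1315, 0.4345]
ee_rot: [-3.135, -0.055, -3.069]
wrist_force: [-0.2, -0.0, -0.8]
opening: 0.0909
t: 12.73
tcp_pos: [0.548, -0.132, 0.3841]
ee_rot: [-3.136, -0.056, -3.069]
wrist_force: [-1.1, -0.6, 0.3]
opening: 0.0871
```

View pics/sz8.png

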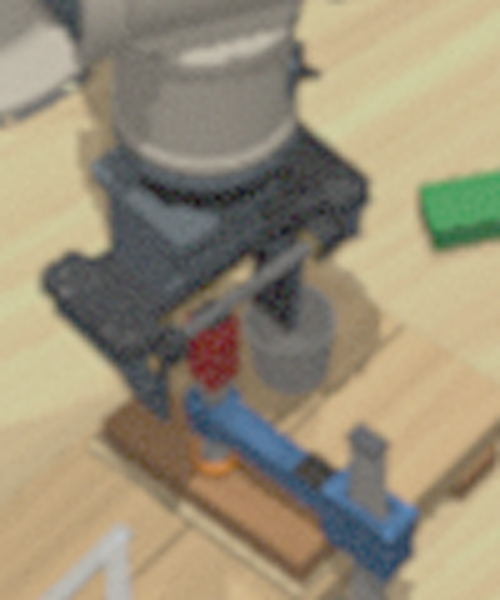

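```bash
python3 -m handwheel '{"twist":[[0,0,0],[0,0,0],[0,0,0],[0,0,0],[0,0,0]],"slide":[[0,0,0],[0,0,0],[0,0,0],[0,0,0],[0,0,0]],"claw":[0.66,0.66,0.66,0.66,0.66]}'
python3 -m handwheel '{"twist":[[0,0,0],[0,0,0],[0,0,0],[0,0,0],[0,0,0]],"slide":[[0,0,0],[0,0,0],[0,0,0],[0,0,0],[0,0,0]],"claw":[0.7,0.7,0.7,0.7,0.7]}'
python3 - <<'E'
from h import *
F=frame(.075-np.pi,.055); ax=-F.apply([0,0,1]); G=np.array([.539,-.133,.214])
gof(G+ax*(.172),F)
E
```

```text
t: 13.2
tcp_pos: [0.5485, -0.1321, 0.3865]
ee_rot: [-3.135, -0.053, -3.069]
wrist_force: [-0.4, 0.5, 0.0]
opening: 0.0501
t: 13.62
tcp_pos: [0.5485, -0.132, 0.3862]
ee_rot: [-3.135, -0.054, -3.069]
wrist_force: [-0.4, 0.7, -0.2]
opening: 0.0273
t 13.6167 tcp [ 0.5485 -0.132   0.3862] q [-0.334  0.439  1.503 -0.029  1.247 -1.968] F [-0.4  0.7 -0.2] M [0.01 0.01 0.02] op 0.027339302693490185
slide [0.0001 0.0007 0.0004] twist [-0.0012  0.001  -0.0017]
tool-z tilt [0.053 0.011 0.999]
```

```bash
python3 -m handwheel '{"twist":[[0,0,0],[0,0,0],[0,0,0],[0,0,0],[0,0,0]],"slide":[[0,0,0],[0,0,0],[0,0,0],[0,0,0],[0,0,0]],"claw":[1,1,1,1,1]}'
python3 - <<'E'
from h import *
F=frame(.075-np.pi,.055); ax=-F.apply([0,0,1]); G=np.array([.539,-.133,.214])
gof(G+ax*(.172),F); s=sensors.sense(); r=R.from_euler('xyz',s['ee_rot']); print('tool F',r.inv().apply(s['wrist_force']).round(1),'M',r.inv().apply(s['wrist_torque']).round(3))
E
```

```text
t: 14.03
tcp_pos: [0.5485, -0.132, 0.3862]
ee_rot: [-3.135, -0.054, -3.069]
wrist_force: [1.4, 1.3, 0.5]
opening: 0.0237
t 14.0333 tcp [ 0.5485 -0.132   0.3862] q [-0.334  0.438  1.503 -0.029  1.247 -1.968] F [1.4 1.3 0.5] M [ 0.15  0.05 -0.15] op 0.02369633157991922
slide [0.0001 0.0007 0.0004] twist [-0.0012  0.0011 -0.0017]
tool-z tilt [0.053 0.011 0.999]
tool F [-1.5  1.2 -0.6] M [-0.16   0.043  0.142]
```

```bash
cat > f.py <<'E'
from h import *
s=sensors.sense(); r=R.from_euler('xyz',s['ee_rot']); print('t',s['t'],'q6',s['q'][5].round(3),'tcp',np.round(s['tcp_pos'],4),'rpy',np.round(s['ee_rot'],3),'tool F',r.inv().apply(s['wrist_force']).round(1),'M',r.inv().apply(s['wrist_torque']).round(3),'axis',-r.apply([0,0,1]).round(4))
E
python3 -m handwheel '{"twist":[[0,0,0.05],[0,0,0.1],[0,0,0.15],[0,0,0.2],[0,0,0.25]],"slide":[[0,0,0.0001],[0,0,0.0002],[0,0,0.0003],[0,0,0.0004],[0,0,0.0005]],"claw":[1,1,1,1,1]}'
python3 f.py
```

```text
t: 14.45
tcp_pos: [0.5484, -0.1319, 0.3858]
ee_rot: [-3.122, -0.05, 2.962]
wrist_force: [-0.2, 2.0, 5.3]
opening: 0.0237
t 14.45 q6 -1.716 tcp [ 0.5484 -0.1319  0.3858] rpy [-3.122 -0.05   2.962] tool F [ 0.8  1.9 -5.3] M [-0.376  0.344 -0.198] axis [0.053  0.0104 0.9985]
```

```bash
python3 -m handwheel '{"twist":[[0,0,0.08],[0,0,0.16],[0,0,0.24],[0,0,0.32],[0,0,0.4]],"slide":[[0,0,0.0001],[0,0,0.0002],[0,0,0.0003],[0,0,0.00045],[0,0,0.0006]],"claw":[1,1,1,1,1]}'
python3 f.py
```

```text
t: 14.87
tcp_pos: [0.5484, -0.1319, 0.3854]
ee_rot: [-3.104, -0.038, 2.56]
wrist_force: [-0.4, 1.5, 6.9]
opening: 0.024
t 14.8667 q6 -1.315 tcp [ 0.5484 -0.1319  0.3854] rpy [-3.104 -0.038  2.56 ] tool F [ 1.5  0.8 -6.9] M [-0.256  0.735 -0.167] axis [0.0529 0.0105 0.9985]
```

```bash
python3 -m handwheel '{"twist":[[0,0,0.08],[0,0,0.16],[0,0,0.24],[0,0,0.32],[0,0,0.4]],"slide":[[0,0,0],[0,0,0],[0,0,0.0001],[0,0,0.0001],[0,0,0.0001]],"claw":[1,1,1,1,1]}'
python3 f.py
```

```text
t: 15.28
tcp_pos: [0.5483, -0.1319, 0.3852]
ee_rot: [-3.092, -0.021, 2.16]
wrist_force: [-0.8, 0.7, 4.8]
opening: 0.024
t 15.2833 q6 -0.915 tcp [ 0.5483 -0.1319  0.3852] rpy [-3.092 -0.021  2.16 ] tool F [ 1.1 -0.5 -4.7] M [-0.069  0.634 -0.192] axis [0.053  0.0104 0.9985]
```

```bash
python3 -m handwheel '{"twist":[[0,0,0.08],[0,0,0.16],[0,0,0.24],[0,0,0.32],[0,0,0.4]],"slide":[[0,0,0],[0,0,0.0001],[0,0,0.0001],[0,0,0.0002],[0,0,0.0002]],"claw":[1,1,1,1,1]}'
python3 f.py
```

```text
t: 15.7
tcp_pos: [0.5483, -0.1319, 0.3849]
ee_rot: [-3.087, 0.0, 1.761]
wrist_force: [-0.6, 2.0, 3.3]
opening: 0.0238
t 15.7 q6 -0.515 tcp [ 0.5483 -0.1319  0.3849] rpy [-3.087  0.     1.761] tool F [ 2.1 -0.3 -3.3] M [ 0.127  0.627 -0.207] axis [0.0533 0.0103 0.9985]
```

```bash
python3 -m handwheel '{"twist":[[0,0,0.1],[0,0,0.2],[0,0,0.3],[0,0,0.4],[0,0,0.5]],"slide":[[0,0,0.0001],[0,0,0.0001],[0,0,0.0002],[0,0,0.0002],[0,0,0.0003]],"claw":[1,1,1,1,1]}'
python3 f.py
python3 -c "
from h import *
for i in range(3):
    save('scene','s9.png'); s=sensors.sense(); r=R.from_euler('xyz',s['ee_rot']); print(r.inv().apply(s['wrist_torque']).round(3),r.inv().apply(s['wrist_force']).round(1))
a=cv2.imread('pics/s9.png')[180:300,240:340]; b=cv2.resize(a,None,fx=5,fy=5,interpolation=cv2.INTER_CUBIC)
cv2.imwrite('pics/sz9.png',np.clip((b/255.)**.6*255,0,255).astype('uint8'))"
```

```text
t: 16.12
tcp_pos: [0.5482, -0.1319, 0.3844]
ee_rot: [-3.094, 0.026, 1.261]
wrist_force: [-1.0, 1.7, 2.5]
opening: 0.0241
t 16.1167 q6 -0.014 tcp [ 0.5482 -0.1319  0.3844] rpy [-3.094  0.026  1.261] tool F [ 1.2 -1.6 -2.5] M [ 0.403  0.468 -0.245] axis [0.0535 0.0102 0.9985]
[ 0.453  0.358 -0.063] [ 0.8 -2.2 -2.7]
[0.423 0.252 0.083] [ 0.2 -2.3 -2.7]
[0.501 0.286 0.077] [ 0.1 -2.2 -2. ]
```

View pics/sz9.png

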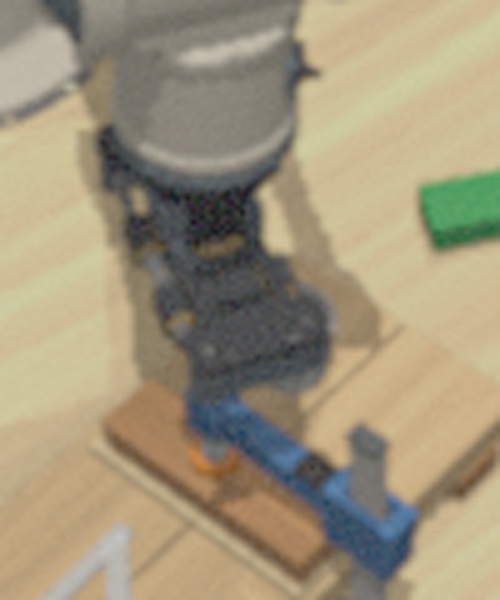

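```bash
python3 -m handwheel '{"twist":[[0,0,0],[0,0,0],[0,0,0],[0,0,0],[0,0,0]],"slide":[[0,0,0],[0,0,0],[0,0,0],[0,0,0],[0,0,0]],"claw":[0.3,0.3,0.3,0.3,0.3]}'
python3 -m handwheel '{"twist":[[0,0,0],[0,0,0],[0,0,0],[0,0,0],[0,0,0]],"slide":[[0,0,-0.005],[0,0,-0.02],[0,0,-0.04],[0,0,-0.065],[0,0,-0.09]],"claw":[0.3,0.3,0.3,0.3,0.3]}'
python3 -c "
from h import *
go([.40,.2,.5])"
```

```text
t: 16.68
tcp_pos: [0.5484, -0.1321, 0.3844]
ee_rot: [-3.094, 0.026, 1.266]
wrist_force: [0.4, -0.0, 0.2]
opening: 0.0543
t: 17.1
tcp_pos: [0.553, -0.131, 0.4755]
ee_rot: [-3.094, 0.026, 1.266]
wrist_force: [0.4, -0.4, -0.2]
opening: 0.0639
t 17.1 tcp [ 0.553  -0.131   0.4755] rpy [-3.094  0.026  1.266] q [-0.33   0.364  1.366 -0.027  1.459 -0.021]
slide [ 0.2691 -0.2466 -0.0197]
```

Free of the handle. I'll move the arm aside for a clear look.

```bash
python3 -m handwheel '{"twist":[[0,0,0],[0,0,0],[0,0,0],[0,0,0],[0,0,0]],"slide":[[0.02,-0.02,-0.01],[0.045,-0.045,-0.02],[0.07,-0.07,-0.02],[0.095,-0.095,-0.02],[0.12,-0.12,-0.02]],"claw":[0,0,0,0,0]}'
python3 -m handwheel '{"twist":[[0,0,0],[0,0,0],[0,0,0],[0,0,0],[0,0,0]],"slide":[[0.027,-0.025,0],[0.054,-0.05,0],[0.08,-0.075,0],[0.1,-0.09,0],[0.1,-0.09,0]],"claw":[0,0,0,0,0]}'
python3 - <<'E'
from h import *
for n,(x0,y0,x1,y1),f in [('scene',(210,215,360,345),4.6),('top',(285,175,445,310),4.4)]:
    a=save(n,n[0]+'10.png')[:,:,::-1]; b=cv2.resize(a[y0:y1,x0:x1],None,fx=f,fy=f,interpolation=cv2.INTER_CUBIC)
    cv2.imwrite(f'pics/{n[0]}z10.png',b)
# change detection vs start away from the robot
a=cv2.imread('pics/top0.png').astype(int);b=cv2.imread('pics/t10.png').astype(int)
E
```

```text
t: 17.52
tcp_pos: [0.4749, 0.0208, 0.4974]
ee_rot: [-3.095, 0.026, 1.265]
wrist_force: [0.6, 0.5, 0.2]
opening: 0.0906
t: 17.93
tcp_pos: [0.4185, 0.1452, 0.4991]
ee_rot: [-3.094, 0.025, 1.269]
wrist_force: [0.1, 0.1, 0.3]
opening: 0.091
```

View pics/sz10.png

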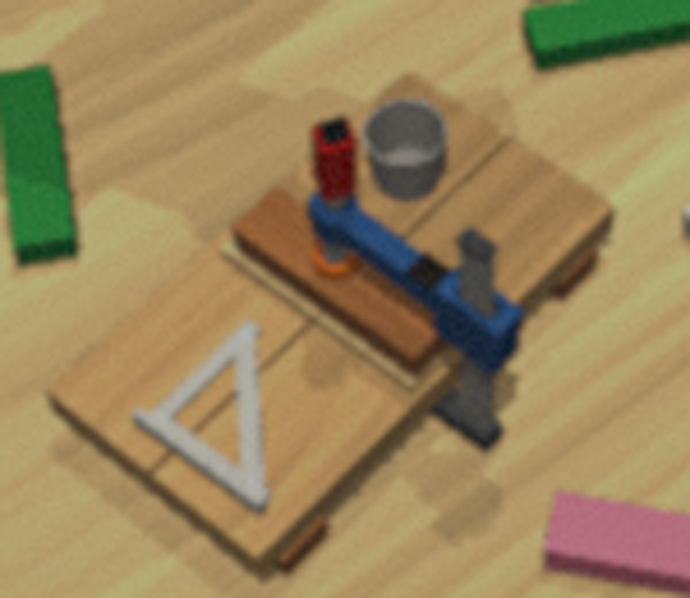

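View pics/tz10.png

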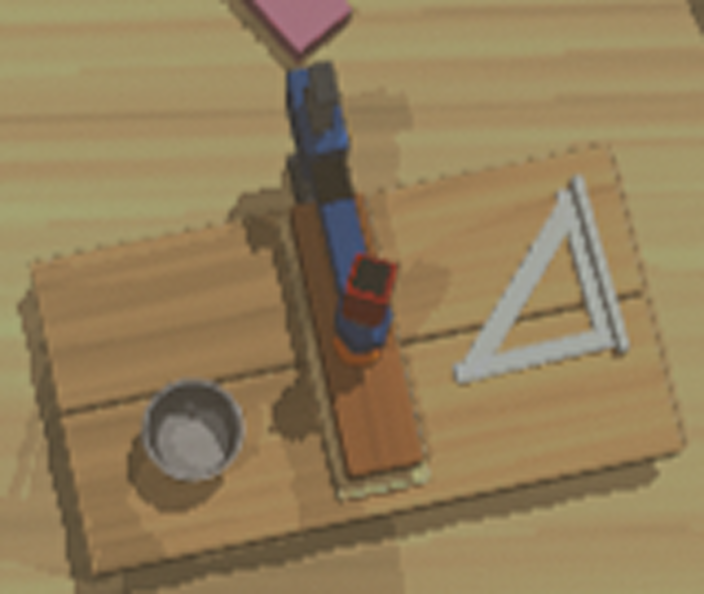

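Run:
```python
from h import *
s=sensors.sense(); print(s['t'],np.round(s['wrist_force'],1),np.abs(s['dq']).max().round(3)); print(env.job_done())
```

```text
18.0333 [ 0.5  0.3 -0.4] 0.038
the job is handed in; nothing more can be done
None
```

The clamp is tightened on the batten and the job was handed in at about 18 s, with the robot clear of everything. By my estimates the foot presses with about 42 N.

- **Pushing the jaw:** With the fingers closed I pushed the thumb rest down. The force dropped to about 4 N when the foot met the batten. The jaw then tipped nose-up and bound at 16.5–18 N, and I stopped there.
- **Turning the screw:** I gripped the red handle along its tilted axis and turned it 1.95 rad clockwise, just under a third of a turn, then let go and moved away.
- **Foot force:** The torque at the end of the turn was about 0.245 N m, which fits about 42 N at the foot. 16.5 N plus 13 N per rad gives the same figure. Nothing measures the foot directly.
- **Last pictures:** The jaw is still nose-up. The handle has turned about 112–116°. By eye, the batten, square and tin match the first pictures in the close-ups. I did not check the hammer or glue bottle again after the start; the arm stayed well away from them.

Some readings were off:
- **Slide force:** The push reached about 22 N for two readings while sliding, above the expected 10–17 N. I pressed slightly towards the screw side of the rest, so the jaw may have dragged a little.
- **Tipping distance:** At the rest the jaw tipped only about 9 mm, against the 10–14 mm given.
- **Cameras:** The two views disagreed by up to about 10 mm. I settled the heights by contact and by the lateral forces when gripping the handle.

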